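# Release a bobbin from the roller dispenser and lay it on the painting stand

### The arm

A 6-joint arm with a two-finger parallel gripper is mounted at the origin on the work surface. World frame = base frame: x ahead of the robot, y to its left, z up, the work surface at z = 0. Lengths are in m, angles in degrees, forces in N, time in s.
With the tool pointing down it reaches from about 0.35 to 0.775 m from the base axis. Payload 5.5 kg.
Tool frame: the origin (TCP) lies between the finger pads; the fingertips stand 25 mm ahead of it and the grasp point (between the pads) lies 6 mm ahead of it; z points along the fingers, y is the line along which they close (so a half turn about z gives the same grasp; the last joint's range is limited). The gripper opens to 85 mm and grips with 20 to 120 N. Pads are 22 mm wide; open, the fingers measure 114 mm over their backs; the gripper's body (76 mm by 85 mm) begins 54 mm behind the grasp point. The pads swing forward as they close: fully open they stand 13 mm farther back than shut.
Start: joints at [-84.889, 17.945, 2.641, 74.691, 0, 82.002], TCP at [0.13, -0.56, 0.231] pointing down, gripper open.
Joint ranges: [-158.12, 158.12], [-49.38, 96.58], [-58.88, 72.47], [-126.05, 133.96], [-84.25, 85.87], [-180, 180]. Speed limits (degrees/s): [147.25, 147.25, 180, 180, 180, 180].

### API

Orientations are given as [roll, pitch, yaw] about the fixed x, y, z axes, in that order (R = Rz(yaw) Ry(pitch) Rx(roll)).
In Python, from plant import status, grab_frame, camera_params, workorder gives the robot as it stands. The module is installed in compiled form; this text tells all that it offers.
- The arm moves only by the shell command python3 -m jog 'ROWS' [OPENING] [FORCE]. ROWS is text: rows parted by semicolons, each of 4 numbers parted by spaces: the shift along the tool's x, y, z scaled (see below), then the turn about the tool's z scaled (see below). In form: tx ty tz spin; .... A call has 1 to 10 rows; each row is the pose to reach, as a shift and turn from the pose commanded when the call began, along the tool's axes at that moment; what a row does not reach only later rows make up. The controller multiplies each number of a shift by 0.25 m and each number of a turn by 120 degrees. A row lasts 1/8 s, in which the tool goes at most 62.5 mm and 10.7 degrees, less where a joint would pass 70% of its speed; a pose out of reach is approached as far as the arm can. A call with a number of a shift or a turn outside -1 to 1 is refused whole. A call with a gripper value outside its range is refused whole. OPENING is the opening, from 0 (shut) to 1 (fully open), set as the call begins (- or left out, the last holds). The fingers move at their own pace and stop on an object; FORCE is the grip in N (left out, the last holds). Time passes only in rows, so rows that repeat a pose let the fingers close. It gives the time, the measured TCP pose, the force, the opening and the grip force at its end, in the units of the state.
- status.get_obs(): the state, without advancing time (a new reading comes with each control period).
- grab_frame(name): name is "side" or "top"; returns the picture (384x512x3 uint8, red, green, blue); there is no depth.
- camera_params(name): a dict with "K" (3x3 intrinsics, pixels), "cam_to_world" (4x4, takes a point from camera to world coordinates). Camera axes: x right, y up, looking along -z (the intrinsics and any distortion apply to the point x, -y, -z); pixel columns grow to the right and rows downward; lengths in m; the calibration is good to about 2 mm. A picture is of the moment at which its call begins. camera_params takes no time and is no camera call.
- workorder.hand_in(): hands the job in; it is judged then, once.
The state is a dict: "time_s": time; "q": joint angles; "qvel": joint speeds; "effort": joint torques, N m; "eef_pos": TCP position; "tool_rot": TCP orientation; "contact_force": force on the tool from outside, world axes, zero at the start; "torque": the same for the moment, N m; "grip_width": finger opening in m; "grasp_force": force on a finger pad.
Only numpy, scipy, OpenCV 4.12 (cv2) and the standard library are available. Lean on these libraries where they do the work, as an engineer would, in place of code of your own. Each camera call takes 0.05 s, during which the arm holds its last target. There are 200 camera calls.

### The job

Press the sprung plunger of the lane that holds the waisted (bobbin-shaped) roller fully home, so that the roller runs down into the catch. Then take it from the catch and lower it gently, without dropping it, into the two V rests of the painting stand, a flange centred on each rest. Leave the plain roller waiting in its lane and do not disturb the other things on the table.

Things in the scene. Friction and masses are not known exactly. Their poses are not given: they have to be found in the camera images.
- dispenser: Fixed grey metal two-lane gravity dispenser, base 12 mm thick, x = -101 to 134, y = +-135 mm; origin on its underside, z up, +x uphill, +y its left. Lanes at y = +42 and -42, 76 wide inside, each two rails with a gap 46 wide between. Ramp rises 30 deg towards +x from its foot at x = -55, z = 20. Rollers wait behind gates, centres at x = 59, z = 111. Lane walls stand 35 over the ramp.
- plunger_left (a joint): Plunger of the left (+y) lane: 0 = up (sprung), 0.023 m = fully home. About 4 N to start, 10.5 N at full stroke; returns by itself. The gate opens only after about 0.0195 m.
- plunger_right (a joint): Plunger of the right (-y) lane: 0 = up (sprung), 0.023 m = fully home, the same forces and gate opening.
- plunger_left_top (a point): Centre of the left plunger's top face, a black disc 34 mm across, outside the lane at (11, 108, 145) mm in the dispenser's frame when up. z is the outward plunger axis, 30 deg from vertical, leaning to the dispenser's -x; press along -z (to the dispenser's +x and down).
- plunger_right_top (a point): Centre of the right plunger's top face, the same disc and axis, at (11, -108, 145) mm in the dispenser's frame when up.
- guard_left (a point): On the left guard bar, over its plunger: (38, 108, 218) mm in the dispenser's frame. A 12 mm steel bar runs here along y from y = 85 to 128, above and behind (+x of) the plunger, then goes back and down to a post at x = 100, y = 128. An upright gripper hits it; lean the tool like the plunger (25 to 45 deg).
- guard_right (a point): On the right guard bar, the mirror image of the left: (38, -108, 218) mm in the dispenser's frame.
- catch_left (a point): Where a roller from the left lane comes to lie on level rails: its centre, (-63, 42, 42) mm in the dispenser's frame, +-3 mm in x, axis along y. Two 55 mm high stop posts at x = -87 to -95, 23 to 38 mm either side of the lane's middle; the 46 mm between them, and under the roller's waist, is open down to z = 12, so fingers can go either side (+x, -x) of the waist from above. Walls here 50 high.
- catch_right (a point): The same for the right lane, (-63, -42, 42) mm in the dispenser's frame.
- waisted_roller: Loose wooden roller shaped like a bobbin, 40 to 90 g, 70 mm long: a waist 28 mm across and 46 long between two end flanges 44 mm across and 12 long. Origin at its centre, y along its axis. Starts in either lane of the dispenser.
- plain_roller: Loose plain wooden cylinder, 44 mm across, 70 long, in the other lane; it stays there. Origin at its centre, y along its axis.
- stand: Fixed painting stand: board 110 (x) x 120 (y) x 12 mm with two dark steel V rests, 12 wide, centred at y = +29 and -29, 90 deg V open upward, notch bottom at z = 26, V tops at z = 51, x = +-25. Origin under the board's centre, z up. Between the rests it is open down to z = 12.
- stand_seat (a point): Centre of a roller lying seated in the stand, (0, 0, 57) mm in the stand's frame; its axis then lies along the stand's y (either way round), its flanges on the rests.
- paint_pot: small open black plastic pot, 70 mm across, 50 high; origin under its centre; bystander
- tumbler: clear plastic tumbler, 84 mm across, 110 high; origin under its centre; bystander
- jar: lidded jar, 68 mm across, 85 high; origin under its centre; bystander
- brush: paint brush lying flat, 200 mm long, 42 wide, 20 high; origin under its middle; bystander
- card_tube: standing cardboard tube, 54 mm across, 150 high; origin under its centre; bystander
- glue_bottle: white bottle, 64 mm across, 170 high; origin under its centre; bystander
- sponge_block: brown block 90 x 60 x 35 high; origin under its centre; bystander
Things that resemble listed ones, but are neither listed nor needed, are in the scene too. Leave any turquoise look-alike of the waisted_roller alone.

How it is judged (in metres and radians):
On the way, in this order (a step that is already met when the one before it is completed fails the run):
1. the plunger of the waisted roller's lane is pushed through its stroke (past 17 of 23 mm; the gate opens after that) (((value of joint plunger_left above 0.017 m and y of waisted_roller in the frame of dispenser above 0 m) or (value of joint plunger_right above 0.017 m and y of waisted_roller in the frame of dispenser below 0 m))).
2. the waisted roller has run down and lies still in the catch (x of waisted_roller in the frame of dispenser between -0.075 and -0.051 m and z of waisted_roller in the frame of dispenser between 0.034 and 0.05 m and linear speed of waisted_roller below 0.05 m/s), for 0.1 s.
At the end, for the whole second after the job is handed in: The waisted roller lies at rest in both V rests of the stand (centre within 6 mm across, 9 mm along and 5 mm in height of the seated place, axis within 0.12 rad), both plungers are back up (within 4 mm) and the plain roller is within 20 mm of where it was (x of waisted_roller in the frame of stand between -0.006 and 0.006 m and y of waisted_roller in the frame of stand between -0.009 and 0.009 m and z of waisted_roller in the frame of stand between 0.052 and 0.062 m and angle between the y axis of waisted_roller and the y axis of stand, either way round below 0.12 rad and linear speed of waisted_roller below 0.02 m/s and value of joint each of plunger_left, plunger_right below 0.004 m and distance of plain_roller from where it was at the start of the episode below 0.02 m); the robot touches nothing.
It fails at once if the plain roller is let out of its lane or moved by more than 20 mm (distance of plain_roller from where it was at the start of the episode above 0.02 m).
It fails at once if the waisted roller is dropped or thrown onto the stand (faster than 0.5 m/s while within 60 mm of the stand's centre and less than 90 mm above the stand's foot) (horizontal distance between waisted_roller and stand below 0.06 m and z of waisted_roller in the frame of stand below 0.09 m and linear speed of waisted_roller above 0.5 m/s).
It fails at once if another thing on the table is moved by more than 40 mm (distance of any of paint_pot, tumbler, jar, brush, card_tube, glue_bottle, sponge_block from where it was at the start of the episode above 0.04 m).
It also fails if it takes over 54 s, if anything falls off the work surface, if the arm or the gripper's body presses on something with over 40 N, if the wrist force passes 120 N, or if a joint passes its speed limit or range.

## Working session

There is one attempt and no reset: what is moved stays moved. The work goes in short steps, Python scripts to look and compute and a shell command to move; the robot and the scene stay as the last step left them, time stands still between calls to the robot, and variables do not carry over. Pictures are saved under pics/ and viewed, at most 10 in all, crops included, and the job is handed in when it is done.

```bash
mkdir -p pics; python3 - <<'E'
from plant import status, grab_frame, camera_params
import cv2,numpy as np
for n in ("side","top"):
    im=grab_frame(n); cv2.imwrite(f"pics/{n}0.png",cv2.resize(im[...,::-1],(800,600),interpolation=cv2.INTER_CUBIC)); np.save(f"{n}0.npy",im)
    p=camera_params(n); print(n,np.round(p["K"],1).tolist(),np.round(p["cam_to_world"],4).tolist(),[k for k in p])
print(status.get_obs())
E
```

```text
side [[416.7, 0.0, 259.4], [0.0, 416.7, 197.3], [0.0, 0.0, 1.0]] [[-0.9999, 0.002, -0.013, 0.5029], [-0.0107, -0.694, 0.7199, 0.7653], [-0.0076, 0.7199, 0.694, 0.8967], [0.0, 0.0, 0.0, 1.0]] ['K', 'cam_to_world']
top [[424.7, 0.0, 262.8], [0.0, 424.7, 193.0], [0.0, 0.0, 1.0]] [[0.0268, 0.987, -0.1584, 0.376], [-0.9994, 0.0228, -0.0267, -0.0187], [-0.0227, 0.159, 0.987, 1.2278], [0.0, 0.0, 0.0, 1.0]] ['K', 'cam_to_world']
{'time_s': 0.1, 'q': array([-8.48875332e+01,  1.79875948e+01,  2.58266090e+00,  7.46903608e+01,
        3.05057120e-04,  8.20043002e+01]), 'qvel': array([-0.03880843, -0.14206179,  0.18793124, -0.0295636 ,  0.04127419,
       -0.00138719]), 'effort': array([ 2.87468392e-03, -4.81723809e+01,  2.99244457e+01,  1.27397847e-02,
       -7.91003640e-05, -7.56820015e-06]), 'eef_pos': array([ 0.13038236, -0.55954986,  0.2300813 ]), 'tool_rot': array([-1.79905674e+02, -1.35574702e-02,  1.31081552e+01]), 'contact_force': array([1.39406803, 0.16911769, 0.12873883]), 'torque': array([ 0.04938322, -0.01992099, -0.02195306]), 'grasp_force': 0.0, 'grip_width': 0.08566224893267532}
```

View pics/side0.png

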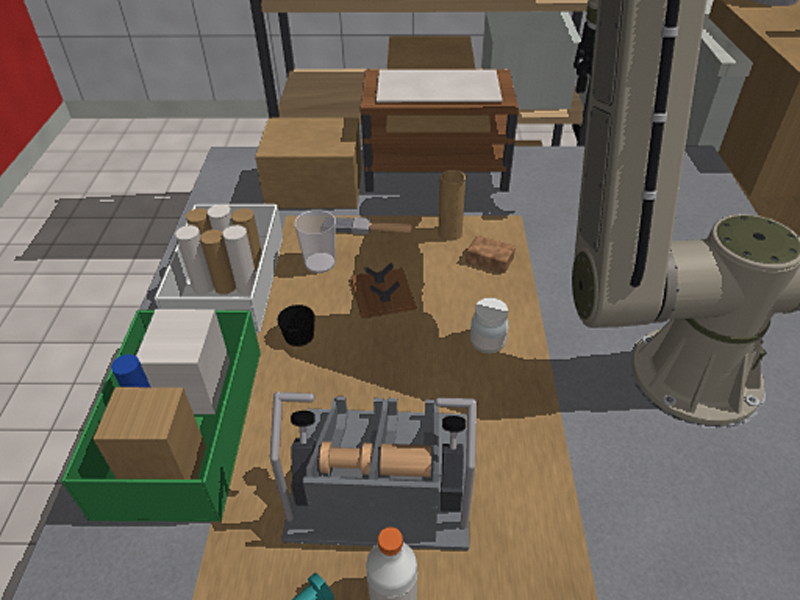

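View pics/top0.png

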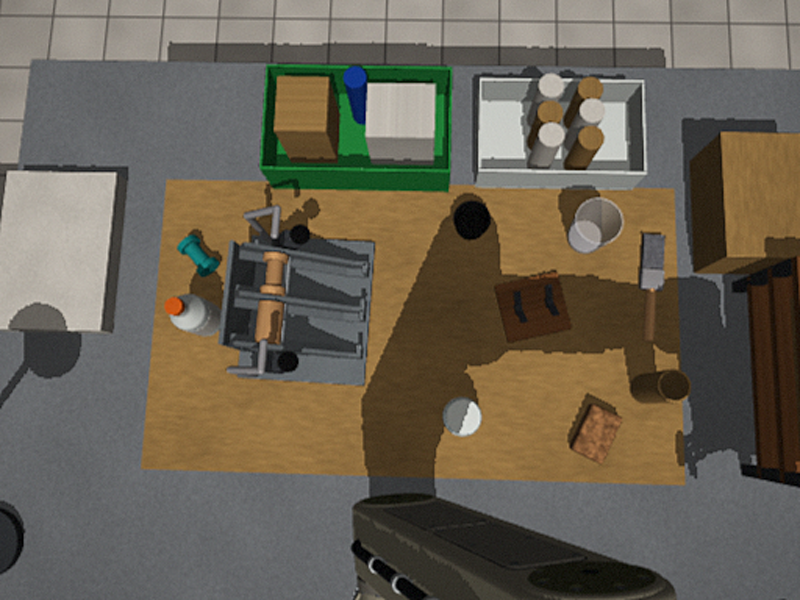

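The pictures show the dispenser with its uphill side towards world +y. The waisted roller looks to be in the far lane (side image around (345,458), top image around (273,270)), which is the dispenser's right lane. The stand is at about (533,307) in the top image. I'll fit the poses and crop the rollers to confirm.

```bash
cat > h.py <<'E'
import numpy as np
from plant import camera_params
from scipy.optimize import least_squares
P={n:camera_params(n) for n in("side","top")}
def proj(n,p):
    T=np.linalg.inv(P[n]["cam_to_world"]);c=T[:3,:3]@p+T[:3,3];c=c*[1,-1,-1];k=P[n]["K"]@c;return k[:2]/k[2]
def world(pose,q):
    x,y,a=pose;c,s=np.cos(a),np.sin(a);q=np.array(q)/1e3
    return np.array([x+c*q[0]-s*q[1],y+s*q[0]+c*q[1],q[2]])
def fit(obs,g):
    f=lambda z:np.concatenate([proj(n,world(z,q))-np.array(px)/1.5625 for n,px,q in obs])
    r=least_squares(f,g,loss="soft_l1");print(np.round(r.x[:2],4),np.degrees(r.x[2]).round(2));print((f(r.x).reshape(-1,2)).round(1).tolist());return r.x
E
python3 - <<'E'
from h import *
import cv2
d=fit([("side",(303,419),(11,-108,145)),("side",(454,424),(11,108,145)),("top",(300,234),(11,-108,145)),("top",(288,361),(11,108,145)),
("top",(374,241),(-101,-135,12)),("top",(364,384),(-101,135,12)),("side",(284,545),(134,-135,0)),("side",(469,547),(134,135,0))],[.55,.25,1.57])
s=fit([("top",(495,285),(55,60,12)),("top",(557,272),(55,-60,12)),("top",(571,328),(-55,-60,12)),("top",(508,342),(-55,60,12)),
("side",(361,317),(55,60,12)),("side",(415,308),(-55,60,12)),("side",(408,266),(-55,-60,12))],[.6,-.2,0])
for n,q in dict(pr=(11,-108,145),pl=(11,108,145),gr=(38,-108,218),catr=(-63,-42,42),catl=(-63,42,42)).items(): w=world(d,q);print(n,w.round(4),np.hypot(*w[:2]).round(3))
for n,px in dict(jar=(462,417),pot=(471,219),tumb=(586,236),tube=(660,386)).items():
    u=np.array([px[0]/1.5625,px[1]/1.5625,1]);r=np.linalg.inv(P["top"]["K"])@u*[1,-1,-1];C=P["top"]["cam_to_world"];r=C[:3,:3]@r;t=(0.05-C[2,3])/r[2];print(n,(C[:3,3]+t*r).round(3))
a=np.load("side0.npy")[270:320,190:290,::-1];b=np.load("top0.npy")[130:250,130:250,::-1]
cv2.imwrite("pics/crop0.png",np.hstack([cv2.resize(a,(500,250),interpolation=2),cv2.resize(b,(250,250),interpolation=2)]))
E
```

```text
[0.5532 0.1946] 88.81
[[-0.4, -3.1], [0.0, -4.3], [-1.1, -0.3], [0.3, 0.4], [-1.5, -0.4], [-0.5, 0.3], [-0.5, -0.9], [0.9, 1.0]]
[ 0.5661 -0.2103] 12.8
[[-0.7, -0.2], [0.0, -0.0], [-0.1, 1.0], [-0.8, 0.3], [-0.3, -2.7], [0.4, -2.4], [-3.2, -0.1]]
pr [0.6614 0.2034 0.145 ] 0.692
pl [0.4455 0.2078 0.145 ] 0.492
gr [0.662  0.2304 0.218 ] 0.701
catr [0.5939 0.1307 0.042 ] 0.608
catl [0.5099 0.1325 0.042 ] 0.527
jar [ 0.363 -0.082  0.05 ]
pot [ 0.721 -0.093  0.05 ]
tumb [ 0.693 -0.302  0.05 ]
tube [ 0.426 -0.427  0.05 ]
```

View pics/crop0.png

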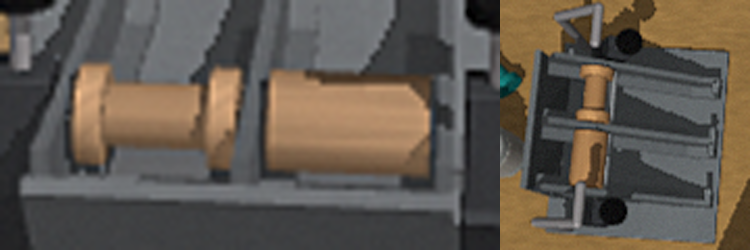

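```bash
cat >> h.py <<'E'
D=np.array([.5532,.1946,np.radians(88.81)]);S=np.array([.5661,-.2103,np.radians(12.8)])
from plant import status
from scipy.spatial.transform import Rotation as Ro
def go(target,yaw=None):
    o=status.get_obs();R=Ro.from_euler("xyz",o["tool_rot"],degrees=True)
    d=R.inv().apply(np.array(target)-o["eef_pos"])/.25
    sp=0 if yaw is None else -((yaw-o["tool_rot"][2]+180)%360-180)/120
    print("t",o["time_s"],"yaw",o["tool_rot"][2].round(2),"rows",d.round(4),"spin",round(sp,4),"cf",o["contact_force"].round(1))
E
python3 - <<'E'
from h import *
t=world(D,(-60,-108,300));print(t);go(t,178.8)
E
```

```text
[0.65993063 0.13237    0.3       ]
t 0.1 yaw 13.11 rows [ 2.6907 -2.2156 -0.2754] spin -1.3808 cf [1.4 0.2 0.1]
```

```bash
python3 -m jog '0 0 -0.28 0; 0.9 -0.74 -0.28 -0.5; 0.9 -0.74 -0.28 -0.5; 0.9 -0.74 -0.28 -0.5; 0.9 -0.74 -0.28 -0.5; 0.9 -0.74 -0.28 -0.5; 0.9 -0.74 -0.28 -0.5; 0.9 -0.74 -0.28 -0.5' 1 60; python3 - <<'E'
from h import *
t=world(D,(-60,-108,300));go(t,178.8)
E
```

```text
time_s: 1.1
eef_pos: [0.3078, -0.3282, 0.3007]
tool_rot: [-180.0, -0.0, 73.1]
contact_force: [-0.6, -1.5, 0.8]
grip_width: 0.0854
grasp_force: 0.0
t 1.1 yaw 73.12 rows [2.172  0.8126 0.0028] spin -0.8807 cf [-0.6 -1.5  0.8]
```

```bash
python3 -m jog '1 0.4 0 -0.45; 1 0.4 0 -0.45; 1 0.4 0 -0.45; 1 0.4 0 -0.45; 1 0.4 0 -0.45; 1 0.4 0 -0.45; 1 0.4 0 -0.45'; python3 - <<'E'
from h import *
t=world(D,(-60,-108,300));go(t,178.8)
E
```

```text
time_s: 1.98
eef_pos: [0.4755, -0.1195, 0.3006]
tool_rot: [-180.0, -0.0, 126.9]
contact_force: [-0.7, -0.1, -0.6]
grip_width: 0.0856
grasp_force: 0.0
t 1.975 yaw 126.85 rows [0.3636 1.1946 0.0017] spin -0.4329 cf [-0.7 -0.1 -0.6]
```

```bash
python3 -m jog '0.3 0.98 0 -0.433; 0.3 0.98 0 -0.433; 0.3 0.98 0 -0.433; 0.3 0.98 0 -0.433; 0.3 0.98 0 -0.433; 0.3 0.98 0 -0.433; 0.3 0.98 0 -0.433'; python3 - <<'E'
from h import *
t=world(D,(-54,-108,230));print(t);go(t,178.8)
E
```

```text
time_s: 2.85
eef_pos: [0.6257, 0.0872, 0.3011]
tool_rot: [-180.0, -0.0, 178.7]
contact_force: [0.6, 1.2, 0.2]
grip_width: 0.0854
grasp_force: 0.0
[0.66005524 0.13836871 0.23      ]
t 2.85 yaw 178.73 rows [-0.1328  0.2076  0.2842] spin -0.0006 cf [0.6 1.2 0.2]
```

```bash
python3 -m jog '-0.133 0.2 0 0; -0.133 0.208 0.14 0; -0.133 0.208 0.284 0; -0.133 0.208 0.284 0'; python3 - <<'E'
from h import *
import cv2
from plant import grab_frame
t=world(D,(-54,-108,165));go(t,178.8)
a=grab_frame("side")[180:370,130:330,::-1];b=grab_frame("top")[90:280,100:300,::-1]
cv2.imwrite("pics/c1.png",np.hstack([cv2.resize(a,(400,380),interpolation=2),cv2.resize(b,(400,380),interpolation=2)]))
E
```

```text
time_s: 3.35
eef_pos: [0.6579, 0.1388, 0.227]
tool_rot: [-179.9, -0.4, 178.8]
contact_force: [-0.2, -0.3, -0.2]
grip_width: 0.0856
grasp_force: 0.0
t 3.35 yaw 178.85 rows [-0.0103 -0.0012  0.2481] spin 0.0004 cf [-0.2 -0.3 -0.2]
```

View pics/c1.png

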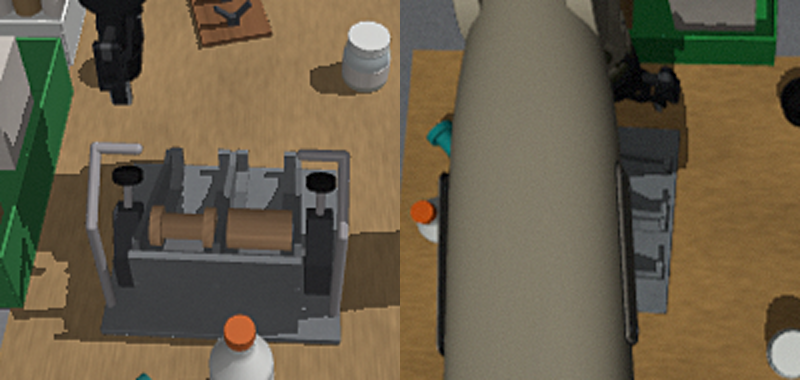

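Gripper at crop (120,70), its near finger lined up in front of the right plunger (127,178) and clear of the guard. Descending.

```bash
python3 -m jog '-0.01 0 0.12 0; -0.01 0 0.208 0; -0.01 0 0.208 0'; python3 -m jog '0 0 0.02 0; 0 0 0.04 0'; python3 -m jog '0 0 0.02 0; 0 0 0.02 0';
```

```text
time_s: 3.82
eef_pos: [0.6625, 0.1397, 0.1786]
tool_rot: [-180.0, -0.0, 179.0]
contact_force: [0.4, 0.2, 0.1]
grip_width: 0.0853
grasp_force: 0.0
time_s: 4.08
eef_pos: [0.6637, 0.1403, 0.1696]
tool_rot: [180.0, 0.2, 179.0]
contact_force: [0.2, -0.4, 0.7]
grip_width: 0.0857
grasp_force: 0.0
time_s: 4.32
eef_pos: [0.6623, 0.1404, 0.1624]
tool_rot: [-180.0, -0.0, 179.1]
contact_force: [0.3, 0.2, -0.5]
grip_width: 0.0853
grasp_force: 0.0
```

```bash
for i in 1 ; do python3 -m jog '0 0 0.016 0; 0 0 0.016 0'; done; python3 -m jog '0 0 0.016 0; 0 0 0.016 0'|grep -E "eef|force"; python3 - <<'E'
from h import *
go(world(D,(-54,-108,150)),178.8)
E
```

```text
time_s: 4.58
eef_pos: [0.6624, 0.1404, 0.1584]
tool_rot: [-180.0, -0.0, 179.1]
contact_force: [0.1, 0.3, 0.4]
grip_width: 0.0857
grasp_force: 0.0
eef_pos: [0.6624, 0.1403, 0.1544]
contact_force: [-0.4, -0.1, -0.6]
grasp_force: 0.0
t 4.825 yaw 179.07 rows [ 0.0092 -0.008   0.0176] spin 0.0022 cf [-0.4 -0.1 -0.6]
```

```bash
python3 -m jog '0 0 0.016 0; 0 0 0.016 0'|grep -E "eef|force"; python3 -m jog '0 0 0.016 0; 0 0 0.016 0'|grep -E "eef|force"
```

```text
eef_pos: [0.6624, 0.1403, 0.1504]
contact_force: [0.5, 0.1, -0.1]
grasp_force: 0.0
eef_pos: [0.6624, 0.1403, 0.1464]
contact_force: [-0.3, 0.9, -0.7]
grasp_force: 0.0
```

```bash
python3 - <<'E'
from h import *
import cv2
from plant import grab_frame
im=grab_frame("side");np.save("s2.npy",im)
a=im[230:330,150:250,::-1]
cv2.imwrite("pics/c2.png",cv2.resize(a,(600,600),interpolation=2))
o=status.get_obs()["eef_pos"]
for off in(42.5,57): 
  print(proj("side",o+np.array([0,off/1e3,-.012])),proj("side",world(D,(11,-108,145))))
E
```

```text
[194.67641886 260.50506098] [193.49476719 265.03865622]
[193.88869441 265.66866774] [193.49476719 265.03865622]
```

View pics/c2.png

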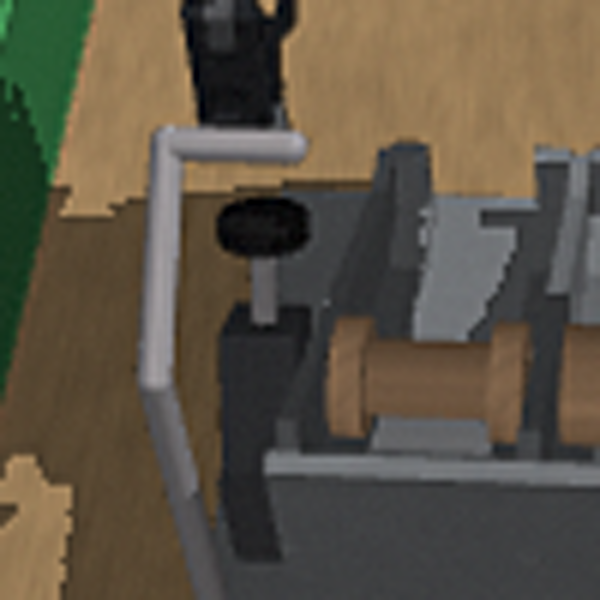

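The finger ends behind the bar (crop (240,125)), short of the disc at (263,226). I'll overlay the projected tool frame to find the real tip offset.

```bash
python3 - <<'E'
from h import *
import cv2
im=np.load("s2.npy")[...,::-1];x0,y0=110,130
a=cv2.resize(im[y0:y0+150,x0:x0+200],(800,600),interpolation=2)
o=status.get_obs()["eef_pos"]
for p,c in [((0,0,0),(0,0,255)),((0,.05,-.012),(0,255,0)),((0,-.05,-.012),(0,255,0)),((0,.042,.05),(255,0,0)),((0,-.042,.05),(255,0,0)),((0,.05,-.025),(255,255,0))]:
  u=(proj("side",o+np.array(p))-[x0,y0])*4; cv2.circle(a,tuple(int(v) for v in u),4,c,1)
for q in [(11,-108,145),(38,-85,218),(38,-128,218)]:
  u=(proj("side",world(D,q))-[x0,y0])*4; cv2.circle(a,tuple(int(v) for v in u),4,(255,0,255),1)
cv2.imwrite("pics/c3.png",a)
E
```

```text
(no output)
```

View pics/c3.png

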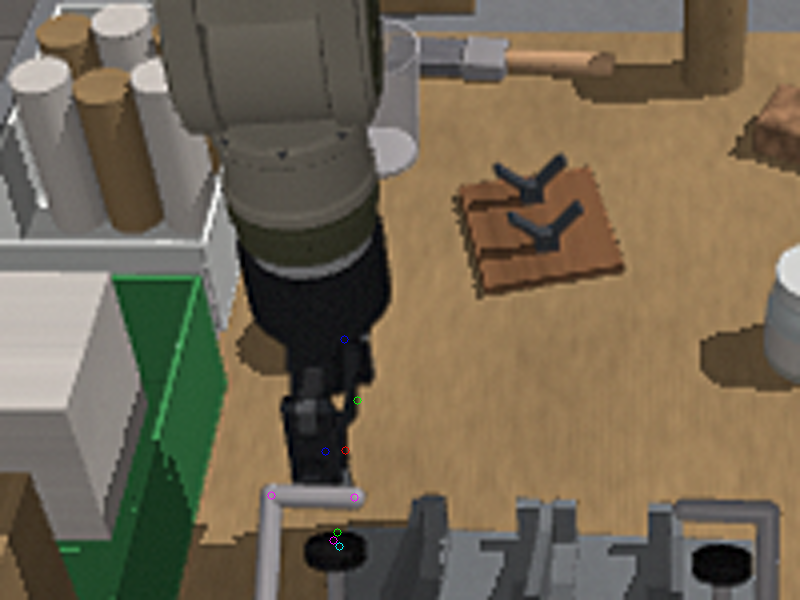

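```bash
python3 -m jog '0 0 -0.1 0; 0 0 -0.1 0; 0.02 0.072 -0.1 0; 0.02 0.072 -0.1 0'|grep -E "eef|force"; python3 -m jog '0 0 0.02 0; 0 0 0.02 0'|grep -E "eef|force";python3 -m jog '0 0 0.016 0; 0 0 0.016 0'|grep -E "eef|force";python3 -m jog '0 0 0.016 0; 0 0 0.016 0'|grep -E "eef|force"
```

```text
eef_pos: [0.6568, 0.1602, 0.1708]
contact_force: [0.2, -0.7, -0.4]
grasp_force: 0.0
eef_pos: [0.6579, 0.1586, 0.1668]
contact_force: [0.4, 0.1, 1.8]
grasp_force: 1.0
eef_pos: [0.6582, 0.1587, 0.1663]
contact_force: [-6.3, -1.7, 16.8]
grasp_force: 7.9
eef_pos: [0.6586, 0.1588, 0.166]
contact_force: [-13.0, -4.7, 31.4]
grasp_force: 15.0
```

```bash
python3 - <<'E'
from h import *
import cv2
from plant import grab_frame
im=grab_frame("side");np.save("s3.npy",im)
o=np.load("s2.npy")
t=o[261:276,184:204];m=cv2.matchTemplate(im[245:300,165:225],t,cv2.TM_CCOEFF_NORMED);print(cv2.minMaxLoc(m),(19,16))
print(status.get_obs()["torque"],status.get_obs()["contact_force"])
cv2.imwrite("pics/c4.png",cv2.resize(im[200:300,140:240,::-1],(600,600),interpolation=2))
E
```

```text
(-0.5275942087173462, 0.881500244140625, (24, 6), (19, 16)) (19, 16)
[1.3323304  1.86143356 0.84186699] [-12.7902883   -5.43892547  31.6955392 ]
```

View pics/c4.png

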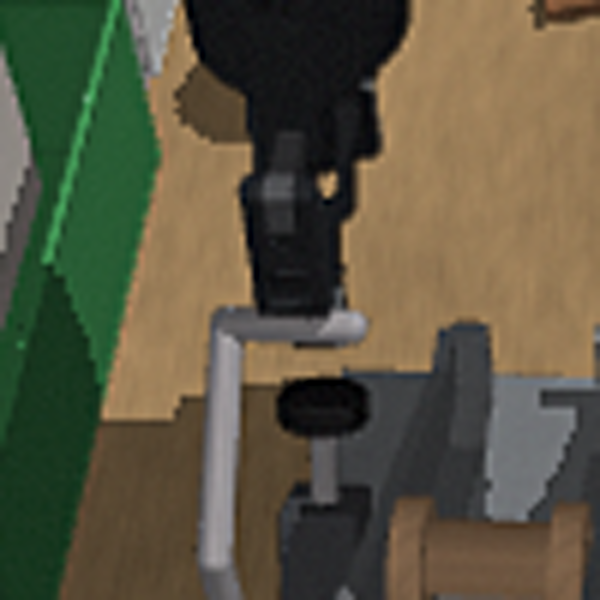

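The finger is resting on the guard bar (crop (290,320)) and the disc at (322,405) is still up. My idea of the open fingertip is off, so I'll back out, turn the gripper into profile and measure it.

```bash
python3 -m jog '0 0 -0.1 0; 0 -0.2 -0.2 0; 0 -0.4 -0.4 0.2; 0 -0.6 -0.55 0.75; 0 -0.6 -0.55 0.75; 0 -0.6 -0.55 0.75; 0 -0.6 -0.55 0.75; 0 -0.6 -0.55 0.75; 0 -0.6 -0.55 0.75; 0 -0.6 -0.55 0.75'; python3 -m jog '0 0 0 0; 0 0 0 0; 0 0 0 0'; python3 - <<'E'
from h import *
import cv2
from plant import grab_frame
im=grab_frame("side");a=im[60:260,80:330,::-1].copy();a=cv2.resize(a,(750,600),interpolation=2)
o=status.get_obs()["eef_pos"];print(o,status.get_obs()["q"])
for d in(-.057,-.0425,0,.0425,.057):
  for z in(.05,.025,0,-.025):
    u=(proj("side",o+np.array([d,0,z]))-[80,60])*3; cv2.circle(a,tuple(int(v) for v in u),2,(0,255,0) if z else (0,0,255),-1)
cv2.imwrite("pics/c5.png",a)
E
```

```text
time_s: 7.92
eef_pos: [0.6554, 0.0081, 0.2954]
tool_rot: [-179.9, 0.0, 92.7]
contact_force: [-0.5, 0.4, 0.3]
grip_width: 0.0855
grasp_force: 0.0
time_s: 8.3
eef_pos: [0.6555, 0.0084, 0.2962]
tool_rot: [-180.0, 0.0, 93.2]
contact_force: [-0.3, -0.3, 0.1]
grip_width: 0.0856
grasp_force: 0.0
[0.65550442 0.00839961 0.29628925] [-6.27170943e+00  2.75507660e+01  2.59984610e+01  8.84498161e+01
 -7.82597916e-03  8.05329126e+01]
```

View pics/c5.png

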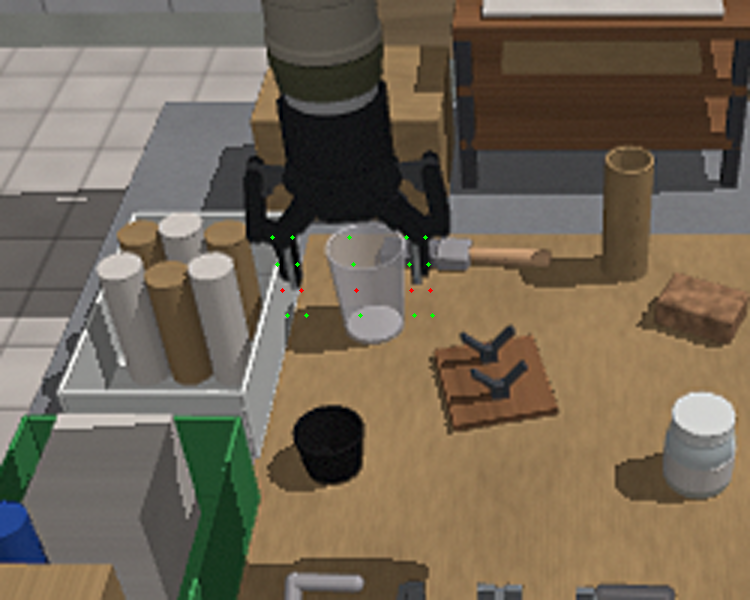

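Profile view: the open fingertips end at (292,285) and (418,283), about 6 mm above the TCP, with the knuckles reaching about 72 mm out. So I need the TCP lower, with the knuckle just short of the bar. Going back to press.

```bash
python3 - <<'E'
from h import *
t=world(D,(-54,-106,230));print(t);go(t,178.8)
E
```

```text
[0.65805567 0.13841025 0.23      ]
t 8.35 yaw 93.2 rows [0.5187 0.0392 0.2651] spin -0.7134 cf [ 0.8  0.  -0.7]
```

```bash
python3 -m jog '0.1 0 0 -0.2; 0.2 0 0 -0.4; 0.3 0 0 -0.6; 0.4 0.02 0 -0.713; 0.519 0.039 0 -0.713; 0.519 0.039 0.1 -0.713; 0.519 0.039 0.265 -0.713; 0.519 0.039 0.265 -0.713; 0.519 0.039 0.265 -0.713'; python3 - <<'E'
from h import *
t=world(D,(-54,-106,150));print(t);go(t,178.8)
E
```

```text
time_s: 9.48
eef_pos: [0.6579, 0.1386, 0.2296]
tool_rot: [-180.0, -0.1, 178.6]
contact_force: [0.2, 0.5, 0.4]
grip_width: 0.0852
grasp_force: 0.0
[0.65805567 0.13841025 0.15      ]
t 9.475 yaw 178.62 rows [-0.0011 -0.0006  0.3185] spin -0.0015 cf [0.2 0.5 0.4]
```

```bash
python3 -m jog '0 0 0.2 0; 0 0 0.318 0; 0 0 0.318 0'|grep -E "eef|force"; python3 -m jog '0 0.02 0 0; 0 0.032 0 0; 0 0.032 0 0'|grep -E "eef|force"; python3 -m jog '0 0.008 0 0; 0 0.008 0 0'|grep -E "eef|force"; python3 -m jog '0 0.008 0 0; 0 0.008 0 0'|grep -E "eef|force"
```

```text
eef_pos: [0.6568, 0.1383, 0.1487]
contact_force: [1.0, 0.1, 0.4]
grasp_force: 0.0
eef_pos: [0.6593, 0.1467, 0.1524]
contact_force: [-0.3, -0.7, -0.4]
grasp_force: 0.0
eef_pos: [0.6588, 0.1468, 0.1516]
contact_force: [-0.7, -7.3, 2.2]
grasp_force: 0.0
eef_pos: [0.6587, 0.1469, 0.1517]
contact_force: [-2.5, -12.7, 3.3]
grasp_force: 0.0
```

```bash
python3 -m jog '0 -0.06 0 0; 0 -0.1 -0.2 0; 0 -0.1 -0.3 0.1; 0 -0.1 -0.3 0.25; 0 -0.1 -0.3 0.417; 0 -0.1 -0.3 0.417; 0 -0.1 -0.3 0.417; 0 -0.1 -0.3 0.417'|grep -E "eef|force|rot"; python3 - <<'E'
from h import *
go(world(D,(-31,-69,225)),128.8);go(world(D,(-31,-69,145)),128.8)
E
```

```text
eef_pos: [0.6578, 0.1255, 0.2256]
tool_rot: [180.0, -0.0, 128.7]
contact_force: [0.2, 0.5, 0.6]
grasp_force: 0.0
t 11.725 yaw 128.73 rows [ 0.2051 -0.0216  0.0025] spin -0.0006 cf [0.2 0.5 0.6]
t 11.725 yaw 128.73 rows [ 0.205  -0.0216  0.3225] spin -0.0006 cf [0.2 0.5 0.6]
```

```bash
python3 -m jog '0.205 -0.022 0 0; 0.205 -0.022 0 0; 0.205 -0.022 0.1 0; 0.205 -0.022 0.2 0; 0.205 -0.022 0.2 0'|grep -E "eef|force"; python3 -m jog '0 0 0.04 0; 0 0 0.08 0;0 0 0.08 0'|grep -E "eef|force";  python3 -m jog '0 0 0.016 0; 0 0 0.032 0; 0 0 0.032 0'|grep -E "eef|force"
```

```text
eef_pos: [0.6204, 0.1617, 0.1736]
contact_force: [-0.1, -0.9, -0.5]
grasp_force: 0.0
eef_pos: [0.6212, 0.162, 0.1549]
contact_force: [-0.0, 0.1, 0.5]
grasp_force: 0.0
eef_pos: [0.6214, 0.1621, 0.1473]
contact_force: [0.0, 0.0, -0.6]
grasp_force: 0.0
```

```bash
for s in 1; do python3 -m jog '0 0 0.02 0; 0 0 0.02 0'|grep -E "eef|contact"; python3 -m jog '0 0 0.02 0; 0 0 0.02 0'|grep -E "eef|contact";  python3 -m jog '0 0 0.02 0; 0 0 0.02 0'|grep -E "eef|contact"; done
```

```text
eef_pos: [0.6213, 0.1621, 0.1421]
contact_force: [-0.5, -0.1, -0.2]
eef_pos: [0.6212, 0.1621, 0.137]
contact_force: [0.2, -0.3, 0.4]
eef_pos: [0.6212, 0.1621, 0.132]
contact_force: [0.3, 0.7, 0.5]
```

```bash
python3 - <<'E'
from h import *
from plant import grab_frame
im=grab_frame("side");np.save("s4.npy",im)
print("cols 176..215 from row 236");[print(r,''.join('#' if v<40 else ('+' if v<75 else '.') for v in im[r,176:216].max(1))) for r in range(236,284)]
print(proj("side",world(D,(11,-108,145))))
E
```

```text
cols 176..215 from row 236
236 ....##++######++######+##############+..
237 ....##++######++#####+..+###########+...
238 ....##+########+######...+#########.....
239 ....##+################...#######+......
240 ....##+#######++########.+#####.........
241 ....###########+##############..........
242 ....#########################+..........
243 ....###############+#########...........
244 ....##############+.########+...........
245 ....#############+..+#######............
246 ....#############+..#######.............
247 ....##############.+#####...............
248 ....####################................
249 ....###################+................
250 .....#+++##############.................
251 .................+++++..................
252 ........................................
253 ........................................
254 .......................................+
255 .....................................+++
256 .....................................+++
257 ..........+....###+++.++.............+++
258 ...............#####+..+.............+++
259 ................####+..+..........
[... 414 characters left out ...]
9 ..........################++++++++++++++
270 ..........+##############+++++++++++++++
271 ...........#############++++++++++++++++
272 ............++#######++.++++++++++++++++
273 ...............+....++++++++++++++++++++
274 ....................++++++++++++++++++++
275 ...............+....++++++++++++++++++++
276 ...............+....++++++++++++++++++++
277 ....................++++++++++++++++++++
278 ....................++++++++++++++++++++
279 .....................+++++++++++++++++++
280 .............+++.....+++++++++++++++++++
281 ............+###....+#####++++++++++++++
282 ............####....+#####++++++++++++++
283 ...+.......+++++....+#####++++......++++
[193.49476719 265.03865622]
```

```bash
python3 -m jog '0 0 -0.072 0; 0 0 -0.072 0; 0.0123 0.0103 -0.072 0; 0.0123 0.0103 -0.072 0'|grep -E "eef|contact"; python3 -m jog '0.0123 0.0103 0 0; 0.0123 0.0103 0 0'|grep -E "eef|contact";python3 -m jog '0.0123 0.0103 0 0; 0.0123 0.0103 0 0'|grep -E "eef|contact"
```

```text
eef_pos: [0.6214, 0.1661, 0.15]
contact_force: [0.6, -1.4, -0.5]
eef_pos: [0.6212, 0.1667, 0.1502]
contact_force: [-2.5, -12.4, 2.8]
eef_pos: [0.6209, 0.1669, 0.1505]
contact_force: [-4.0, -25.3, 5.4]
```

```bash
python3 -m jog '-0.027 -0.023 0 0; -0.027 -0.023 0 0; -0.027 -0.023 0.04 0; -0.027 -0.023 0.06 0; -0.027 -0.023 0.06 0'|grep -E "eef|contact"; python3 -m jog '0 0 0.016 0; 0 0 0.016 0'|grep -E "eef|contact";python3 -m jog '0 0 0.016 0; 0 0 0.016 0'|grep -E "eef|contact"
```

```text
eef_pos: [0.6208, 0.1658, 0.1345]
contact_force: [0.8, 0.4, 0.1]
eef_pos: [0.6218, 0.1655, 0.1318]
contact_force: [-0.6, 0.1, 0.7]
eef_pos: [0.6222, 0.1655, 0.1283]
contact_force: [0.8, 0.7, 5.5]
```

```bash
python3 -m jog '0 0 0.016 0; 0 0 0.016 0'|grep -E "eef|contact"; python3 -m jog '0 0 0.016 0; 0 0 0.016 0'|grep -E "eef|contact"
```

```text
eef_pos: [0.6225, 0.1654, 0.1245]
contact_force: [0.4, 0.2, 5.4]
eef_pos: [0.6227, 0.1655, 0.1208]
contact_force: [-0.2, 0.3, 5.9]
```

```bash
python3 -m jog '0 0 0.016 0; 0 0 0.016 0'|grep -E "eef|contact"; python3 -m jog '0 0 0.016 0; 0 0 0.016 0'|grep -E "eef|contact";python3 -m jog '0 0 0.012 0; 0 0 0.012 0'|grep -E "eef|contact"
```

```text
eef_pos: [0.6229, 0.1656, 0.117]
contact_force: [0.3, -0.1, 6.8]
eef_pos: [0.6232, 0.1656, 0.1133]
contact_force: [0.6, 1.0, 7.8]
eef_pos: [0.6234, 0.1657, 0.1106]
contact_force: [0.3, 0.2, 8.8]
```

```bash
python3 -m jog '0 0 0.012 0; 0 0 0.012 0'|grep -E "eef|contact"; python3 -m jog '0 0 0.012 0; 0 0 0.012 0'|grep -E "eef|contact";python3 -m jog '0 0 0.012 0; 0 0 0.012 0; 0 0 0.012 0'|grep -E "eef|contact"; python3 - <<'E'
from h import *
from plant import grab_frame
im=grab_frame("side");np.save("s5.npy",im)
a=np.load("s2.npy");r=slice(285,325),slice(195,245)
print(np.abs(im[r].astype(int)-a[r]).mean())
E
```

```text
eef_pos: [0.6236, 0.1657, 0.1078]
contact_force: [0.6, -0.3, 9.1]
eef_pos: [0.6238, 0.1657, 0.1051]
contact_force: [0.1, -0.8, 10.5]
eef_pos: [0.6241, 0.1659, 0.1036]
contact_force: [-2.9, -0.5, 17.1]
12.970333333333333
```

```bash
python3 -m jog '0 0 0 0; 0 0 0 0; 0 0 0 0; 0 0 0 0'|grep -E "eef|contact"; python3 - <<'E'
from h import *
from plant import grab_frame
im=grab_frame("side");np.save("s6.npy",im)
for f in("s2","s5","s6"):
    a=np.load(f+".npy").astype(int);m=(a[...,0]-a[...,2]>45)&(a[...,0]>90)
    def c(q,h=12):
        u=proj("side",world(D,q)).astype(int);return m[u[1]-h:u[1]+h,u[0]-h:u[0]+h].mean().round(2)
    print(f,c((59,-42,111)),c((59,42,111)),c((-63,-42,42)))
E
```

```text
eef_pos: [0.6241, 0.1659, 0.1036]
contact_force: [-2.6, 0.6, 17.2]
s2 0.19 0.49 0.25
s5 0.0 0.47 0.56
s6 0.0 0.45 0.55
```

The plunger is home and the roller is in the catch. Releasing, then moving over the catch.

```bash
python3 -m jog '0 0 -0.1 0; 0 0 -0.3 0; 0 0 -0.54 0; 0 -0.1 -0.6 0; 0 -0.2 -0.6 -0.15; 0 -0.2 -0.6 -0.3; 0 -0.2 -0.6 -0.417; 0 -0.2 -0.6 -0.417; 0 -0.2 -0.6 -0.417'|grep -E "eef|contact"; python3 -m jog '0 0 0 0; 0 0 0 0' 0.58 |grep -E "eef|width"; python3 - <<'E'
from h import *
from plant import grab_frame
im=grab_frame("side");np.save("s7.npy",im)
a=im.astype(int);m=(a[...,0]-a[...,2]>35)&(a[...,0]>70)
u=proj("side",world(D,(-63,-42,42)));print("pred",u, "pred ends",proj("side",world(D,(-63,-77,42))),proj("side",world(D,(-63,-7,42))))
x,y=u.astype(int);print("rows",y-18,"cols",x-25)
[print(r,''.join('#' if v else '.' for v in m[r,x-25:x+25])) for r in range(y-18,y+16)]
go(world(D,(-63,-42,150)),178.8)
E
```

```text
eef_pos: [0.582, 0.1338, 0.249]
contact_force: [0.3, 0.6, -0.0]
eef_pos: [0.5823, 0.134, 0.2493]
grip_width: 0.0516
pred [228.58074334 266.59574617] pred ends [214.75463001 266.30379569] [242.4325952  266.88824014]
rows 248 cols 203
248 ##################################################
249 ##################################################
250 ##################################################
251 ##################################################
252 ##################################################
253 ##################################################
254 ############.......#################...###########
255 ##########........##################.......##.....
256 ##########.........#################..............
257 ##########.........#################..............
258 #########....#####.#################..............
259 #########....#####..................#####.........
260 ........#....#####...#.....#..####.######.........
261 .............#####..................#####.........
262 .............####.#################.#####.........
263 .............####.#################.##
[... 386 characters left out ...]
#..........
271 .............####.######################..........
272 .............####...................###...........
273 .............#####..................###...........
274 .............#####..................###...........
275 ..................................................
276 ..................................................
277 ..................................................
278 ..................................................
279 ..................................................
280 ..................................................
281 ..................................................
t 20.175 yaw 178.59 rows [-0.0467 -0.0117  0.3974] spin -0.0018 cf [-0.2  0.5 -0.1]
```

```bash
python3 -m jog '-0.045 -0.012 0.1 0; -0.045 -0.012 0.3 0; -0.045 -0.012 0.5 0; -0.045 -0.012 0.65 0; -0.045 -0.012 0.65 0'|grep -E "eef|contact"; python3 - <<'E'
from h import *
go(world(D,(-63,-42,43)),178.8)
E
```

```text
eef_pos: [0.5907, 0.1305, 0.0839]
contact_force: [-0.9, -0.6, 2.1]
t 20.8 yaw 178.63 rows [-0.0137  0.0014  0.1634] spin -0.0014 cf [-0.9 -0.6  2.1]
```

```bash
python3 -m jog '-0.008 0.001 0.05 0; -0.008 0.001 0.08 0; -0.008 0.001 0.08 0'|grep -E "eef|contact"; python3 -m jog '0 0 0.03 0; 0 0 0.06 0; 0 0 0.06 0'|grep -E "eef|contact"
```

```text
eef_pos: [0.5959, 0.131, 0.0674]
contact_force: [-0.6, -0.3, -0.2]
eef_pos: [0.595, 0.131, 0.0513]
contact_force: [-0.6, 0.3, -0.7]
```

```bash
python3 -m jog '0 0 0.028 0; 0 0 0.028 0; 0 0 0.028 0'|grep -E "eef|contact"; python3 -m jog '0 0 0 0; 0 0 0 0; 0 0 0 0; 0 0 0 0; 0 0 0 0; 0 0 0 0' 0 45
```

```text
eef_pos: [0.5957, 0.131, 0.0451]
contact_force: [-0.8, -0.3, -0.9]
time_s: 22.68
eef_pos: [0.596, 0.131, 0.0455]
tool_rot: [-180.0, 0.0, 178.7]
contact_force: [-0.5, -1.0, 4.8]
grip_width: 0.0233
grasp_force: 43.1
```

```bash
python3 -m jog '0 0 0 0; 0 0 0 0; 0 0 0 0; 0 0 0 0' 0.58; python3 -m jog '0 0 0.02 0; 0 0 0.04 0; 0 0 0.04 0'|grep -E "eef|contact";  python3 - <<'E'
from h import *
from plant import grab_frame
im=grab_frame("side");np.save("s8.npy",im)
a=im.astype(int);m=(a[...,0]-a[...,2]>35)&(a[...,0]>70)
[print(r,''.join('#' if v else ('o' if w<45 else '.') for v,w in zip(m[r,203:253],im[r,203:253].max(1)))) for r in range(236,282)]
E
```

```text
time_s: 23.18
eef_pos: [0.5956, 0.131, 0.0449]
tool_rot: [-180.0, -0.0, 178.7]
contact_force: [0.2, 0.6, 0.0]
grip_width: 0.0493
grasp_force: 0.0
eef_pos: [0.5951, 0.1309, 0.0343]
contact_force: [-0.1, 0.2, -0.5]
236 ######.ooooooooooooooooooooooooooooooo.###########
237 ######.ooooooooooooooooooooooooooooooo.###########
238 #######ooooooooooooooooooooooooooooooo############
239 #######oooooooooooooooooooooooooooooo.############
240 ########ooooooooooooooooooooooooooooo#############
241 ########oooooooooooooooooooooooooooo##############
242 #########oooooooooooooooooooooooooo###############
243 ##########oooooooooooooooooooooooo.###############
244 ##########.oooooooooooooooooooooo#################
245 ############.ooooooooooooooooooo##################
246 ##############oooooooooooooooooo##################
247 ##############.oooooooooooooooo.##################
248 ##############.oooooooooooooooo.##################
249 ##############.oooooooooooooooo.##################
250 ##############.oooooooooooooooo###################
251 ##############.oooooooooooooooo###################
252 ###
[... 942 characters left out ...]
..####ooooooooooooo###########..........
270 ............####.ooooooooooo.###########..........
271 ............####.ooooooooooo.##########...........
272 ............#####oooooooooooo##########...........
273 ............#####oooooooooooo.......###...........
274 .............####ooooooooooo........###...........
275 .............####.oo.ooooooo........###...........
276 ......................ooooo.........##.o..........
277 ......................ooooo.......................
278 ......................oooooo......................
279 .........................o........................
280 ..................................................
281 ..................................................
```

```bash
python3 -m jog '0.016 0 0.016 0; 0.016 0 0.032 0; 0.016 0 0.032 0'|grep -E "eef|contact"; python3 -m jog '0 0 0 0; 0 0 0 0; 0 0 0 0; 0 0 0 0; 0 0 0 0; 0 0 0 0' 0 45
```

```text
eef_pos: [0.5912, 0.1311, 0.0266]
contact_force: [-0.3, 0.6, 0.5]
time_s: 24.72
eef_pos: [0.5919, 0.1311, 0.0274]
tool_rot: [-180.0, 0.0, 178.7]
contact_force: [-1.2, -0.4, 3.7]
grip_width: 0.0262
grasp_force: 44.2
```

```bash
python3 -m jog '0 0 -0.05 0; 0 0 -0.12 0; 0 0 -0.12 0; 0 0 -0.12 0'; python3 - <<'E'
from h import *
from plant import grab_frame
im=grab_frame("side");np.save("s9.npy",im)
a=im.astype(int);m=(a[...,0]-a[...,2]>35)&(a[...,0]>70)
[print(r,''.join('#' if v else ('o' if w<45 else '.') for v,w in zip(m[r,203:253],im[r,203:253].max(1)))) for r in range(236,282)]
E
```

```text
time_s: 25.22
eef_pos: [0.5913, 0.1311, 0.0568]
tool_rot: [-180.0, -0.0, 178.7]
contact_force: [0.0, -1.0, -0.6]
grip_width: 0.0268
grasp_force: 44.9
236 ##########oooooooooooooooooooooooooo##############
237 ###########oooooooooooooooooooooooo###############
238 ############.oooooooooooooooooooo.################
239 #############.ooooooooooooooooooo#################
240 ###############oooooooooooooooooo#################
241 ###############.ooooooooooooooooo#################
242 ###############.oooooooooooooooo.#################
243 ###############.oooooooooooooooo.#################
244 ###############.oooooooooooooooo.#################
245 ###############.oooooooooooooooo##################
246 ################ooooo...oooooooo##################
247 #################oooo...ooooooo.##################
248 #################oooo....oooooo.##################
249 #################oooo...oooooooo##################
250 #################oooo...oooooooo##################
251 #################oooo....ooooooo##################
252 #################oooo....ooooooo#####.############
253 ###########
[... 879 characters left out ...]
.............oooooo.......####..........
270 ........................ooooo.....................
271 ..................................................
272 ..................................................
273 ..................................................
274 ..................................................
275 ..................................................
276 ..................................................
277 ..................................................
278 ......o...........................................
279 .....o............................................
280 ..................................................
281 ..................................................
```

```bash
python3 - <<'E'
from h import *
k=1.5625
sd=[("side",(234.25*k,171.5*k),(25,-29,51)),("side",(250.5*k,169.5*k),(-25,-29,51)),("side",(238.*k,183.5*k),(25,29,51)),("side",(254.5*k,181.5*k),(-25,29,51))]
tp=[("top",(495,285),(55,60,12)),("top",(557,272),(55,-60,12)),("top",(571,328),(-55,-60,12)),("top",(508,342),(-55,60,12))]
fit(sd,S);fit(tp,S);s=fit(sd+tp,S)
print(world(s,(0,0,57)))
print([proj("top",world(s,(x,y,51))*1).round(1)*k for y in(29,-29) for x in(25,-25)])
go([.566,-.2103,.2],102.8)
E
```

```text
[ 0.5662 -0.2048] 13.05
[[0.5, 0.1], [-0.1, -0.2], [0.0, 0.3], [-0.3, -0.2]]
[ 0.567  -0.2114] 13.44
[[-0.5, -0.2], [0.1, -0.5], [0.5, 0.5], [-0.1, 0.2]]
[ 0.5667 -0.2098] 13.46
[[0.3, -0.9], [-0.3, -1.2], [0.0, -0.8], [-0.4, -1.3], [-1.1, -0.2], [-0.4, -0.4], [-0.1, 0.5], [-0.7, 0.3]]
[ 0.56666973 -0.20982222  0.057     ]
[array([516.25   , 293.28125]), array([522.65625, 320.3125 ]), array([547.8125, 286.5625]), array([554.53125, 313.59375])]
t 25.275 yaw 178.69 rows [ 0.0697 -1.3675 -0.5737] spin 0.6324 cf [ 0.1 -0.2 -1. ]
```

```bash
python3 -m jog '0 0 -0.2 0; 0 -0.05 -0.45 0; 0 -0.2 -0.6 0.08; 0 -0.4 -0.6 0.16; 0 -0.6 -0.6 0.24; 0 -0.8 -0.6 0.32; 0 -0.98 -0.6 0.4; 0 -0.98 -0.6 0.4; 0 -0.98 -0.6 0.4'; python3 - <<'E'
from h import *
go([.5665,-.209,.13],103.3)
E
```

```text
time_s: 26.4
eef_pos: [0.5856, -0.1136, 0.2063]
tool_rot: [-180.0, -0.1, 130.7]
contact_force: [0.5, -0.5, -1.2]
grip_width: 0.0266
grasp_force: 45.5
t 26.4 yaw 130.71 rows [-0.2399 -0.3064  0.3052] spin 0.2284 cf [ 0.5 -0.5 -1.2]
```

```bash
python3 -m jog '-0.1 -0.12 0 0.08; -0.2 -0.25 0 0.16; -0.24 -0.305 0 0.228; -0.24 -0.305 0.1 0.228; -0.24 -0.305 0.28 0.228; -0.24 -0.305 0.28 0.228; -0.24 -0.305 0.28 0.228'; python3 - <<'E'
from h import *
import cv2
from plant import grab_frame
go([.5665,-.209,.08],103.3)
a=grab_frame("side");np.save("s10.npy",a);b=grab_frame("top");np.save("t10.npy",b)
A=cv2.resize(a[110:210,200:300,::-1],(400,400),interpolation=2);B=cv2.resize(b[140:240,290:390,::-1],(400,400),interpolation=2)
o=status.get_obs()["eef_pos"];o=o+[0,0,.0146];ya=np.radians(status.get_obs()["tool_rot"][2]);ax=np.array([np.cos(ya),np.sin(ya),0])
for im,n,(x0,y0) in((A,"side",(200,110)),(B,"top",(290,140))):
  for d in(-.035,.035):
    u=(proj(n,o+ax*d)-[x0,y0])*4;cv2.circle(im,tuple(int(v) for v in u),3,(0,255,0),1)
cv2.imwrite("pics/c6.png",np.hstack([A,B]))
E
```

```text
time_s: 27.28
eef_pos: [0.568, -0.2082, 0.1383]
tool_rot: [180.0, 0.0, 103.4]
contact_force: [0.6, 0.4, -0.3]
grip_width: 0.0265
grasp_force: 45.5
t 27.275 yaw 103.43 rows [-0.0015 -0.0067  0.2333] spin 0.0011 cf [ 0.6  0.4 -0.3]
```

View pics/c6.png

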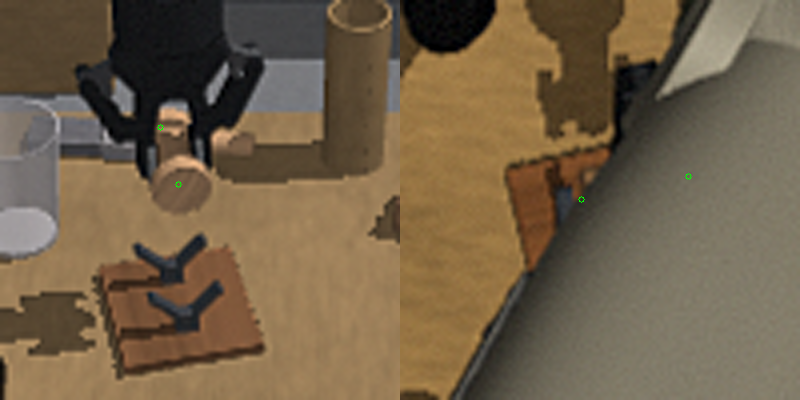

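The roller end face is at (182,187), within about 3 mm of prediction (178,184), level and aligned above the V rests. Lowering.

```bash
python3 -m jog '-0.002 -0.006 0.08 0; -0.002 -0.006 0.18 0; -0.002 -0.006 0.28 0; -0.002 -0.006 0.31 0; -0.002 -0.006 0.31 0'; python3 - <<'E'
from h import *
go([.5675,-.2087,.0424],103.3)
E
```

```text
time_s: 28.0
eef_pos: [0.5665, -0.21, 0.0605]
tool_rot: [180.0, 0.0, 103.3]
contact_force: [-0.2, 0.5, -0.8]
grip_width: 0.0265
grasp_force: 45.5
t 28.0 yaw 103.34 rows [0.0043 0.005  0.0724] spin 0.0003 cf [-0.2  0.5 -0.8]
```

```bash
python3 -m jog '0.003 0.004 0.02 0; 0.003 0.004 0.04 0; 0.003 0.004 0.04 0'|grep -E "eef|contact"; python3 -m jog '0 0 0.012 0; 0 0 0.02 0; 0 0 0.02 0'|grep -E "eef|contact"; python3 -m jog '0 0 0.008 0; 0 0 0.008 0'|grep -E "eef|contact"
```

```text
eef_pos: [0.5666, -0.2088, 0.0495]
contact_force: [0.9, -0.2, -0.2]
eef_pos: [0.5669, -0.2089, 0.0446]
contact_force: [0.3, 0.3, -0.3]
eef_pos: [0.5679, -0.2091, 0.0434]
contact_force: [2.4, 2.0, 4.1]
```

```bash
python3 -m jog '0 0.006 0.004 0; 0 0.006 0.006 0; 0 0.006 0.006 0'|grep -E "eef|contact"
```

```text
eef_pos: [0.5683, -0.2092, 0.043]
contact_force: [-3.1, 0.6, 12.9]
```

```bash
python3 -m jog '0 -0.002 -0.004 0; 0 -0.002 -0.004 0'|grep -E "eef|contact"; python3 -m jog '0 0 0 0; 0 0 0 0; 0 0 0 0; 0 0 0 0' 0.6|grep -E "eef|contact|width"; python3 -m jog '0 0 -0.05 0; 0 0 -0.15 0; 0 0 -0.35 0; 0 0 -0.6 0; 0 -0.1 -0.7 0; 0 -0.4 -0.7 0; 0 -0.6 -0.7 0; 0 -0.6 -0.7 0'|grep -E "eef|contact|time"
```

```text
eef_pos: [0.5682, -0.2091, 0.0431]
contact_force: [-0.1, 0.2, 7.6]
eef_pos: [0.5676, -0.2086, 0.0418]
contact_force: [0.2, -0.5, -0.6]
grip_width: 0.0515
time_s: 31.12
eef_pos: [0.418, -0.2431, 0.2181]
contact_force: [0.5, -0.5, -0.4]
```

```bash
python3 - <<'E'
from h import *
import cv2
from plant import grab_frame
a=grab_frame("side");b=grab_frame("top");s=np.array([.5665,-.2085,np.radians(13.3)])
A=cv2.resize(a[130:280,180:330,::-1],(400,400),interpolation=2);B=cv2.resize(b[110:260,270:420,::-1],(400,400),interpolation=2);f=400/150
for im,n,(x0,y0) in((A,"side",(180,130)),(B,"top",(270,110))):
  for d in(-35,35):
    u=(proj(n,world(s,(0,d,57)))-[x0,y0])*f;cv2.circle(im,tuple(int(v) for v in u),3,(0,255,0),1)
cv2.imwrite("pics/c7.png",np.hstack([A,B]))
m=cv2.matchTemplate(a[250:290,175:215],np.load("side0.npy")[261:276,184:204],cv2.TM_CCOEFF_NORMED);print("disc",cv2.minMaxLoc(m)[1::2],"expect (9,11)")
E
```

```text
disc (0.87455815076828, (9, 11)) expect (9,11)
```

View pics/c7.png

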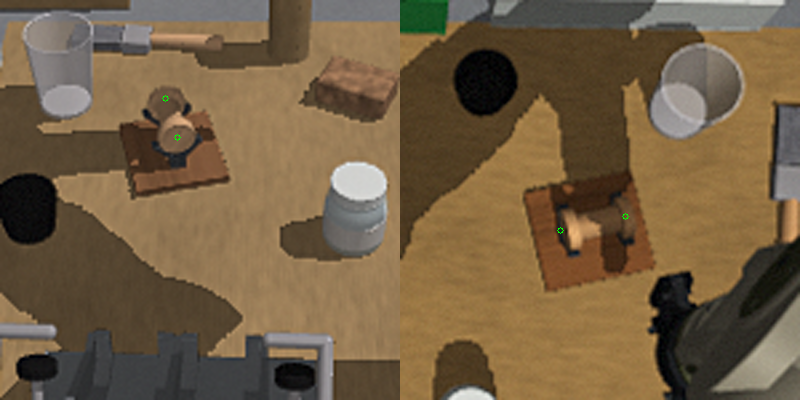

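The roller sits in both V rests. The side view shows its end face at (178,133), against a prediction of (177,137). The top view shows the flanges on the rests at (572,230) and (622,220). The plunger discs are up and the gripper is clear.

```bash
python3 -c "
from plant import workorder
print(workorder.hand_in())"
```

```text
the job is handed in; nothing more can be done
None
```

I pressed the right lane's plunger home, took the waisted roller from the catch and set it gently in both V rests of the stand, then handed the job in at about 31 s of the 54 s. The hand-in gave no verdict, but the last pictures showed the roller seated, both plungers up and the gripper clear.

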